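Rebuild the stacking jar tower

ROBOT

A 6-joint arm with a two-finger parallel gripper is mounted at the origin on the work surface. World frame = base frame: x ahead of the robot, y to its left, z up, the work surface at z = 0. Lengths are in m, angles in degrees, forces in N, time in s.
With the tool pointing down it reaches from about 0.325 to 0.85 m from the base axis. Payload 15.5 kg.
Tool frame: the origin (TCP) lies at the very end of the fingers, on their centre line; the grasp point (between the pads) lies 19 mm behind it (env.pinch_z is the distance from the TCP to the grasp point, in m); z points along the fingers, x is the direction in which the jaws open and shut, and the axes are right-handed (so a half turn about z gives the same grasp; the last joint's range is limited). The gripper opens to 91 mm and grips with 3 to 60 N. Pads are 32 mm wide; open, the fingers measure 118 mm over their backs; the gripper's body (76 mm by 178 mm) begins 60 mm behind the grasp point.
Start: joints at [-74.742, 28.281, 77.091, -0, 74.628, -5.472], TCP at [0.221, -0.585, 0.214] pointing down, gripper open.
Joint ranges: [-166.48, 166.48], [-47.26, 123.95], [12.59, 153.08], [-70.14, 250.14], [6.76, 159.57], [-176.63, 176.63]. Speed limits (degrees/s): [108.29, 108.29, 147.25, 172.46, 172.46, 172.46].

INTERFACE

Orientations are given as a 3x3 rotation matrix whose columns are the frame's x, y, z axes.
In Python, from bench import env, readout, vision, nets gives the robot as it stands. Calls block until the motion is done:
- env.move_ptp(position, orientation): joint-space move of the TCP to a pose.
- env.move_straight(position, attitude=None, velocity=0.15): straight line of the TCP; attitude=None keeps the orientation; velocity is the mean speed in m/s.
- env.goto_joints(angles): joint-space move.
- env.grip(opening, force=None): opening from 0.0 (shut) to 1.0 (fully open); force is the grip in N (None keeps the last); returns when the fingers have stopped.
- env.pause(seconds).
- env.solve_ik(position, orientation): joint angles nearest the present ones, or None.
- readout.read_state(): the state.
- vision.read_camera(name): name is "scene" or "top" or "wrist"; returns a dict with "frame" (400x640x3 uint8, red, green, blue), "intrinsics" (3x3 intrinsics, pixels), "extrinsics" (4x4, takes a point from world to camera coordinates). Camera axes: x right, y down, z forward; pixel columns grow to the right and rows downward; lengths in m; the calibration is good to about 2 mm. A picture is of the moment at which its call begins. There is no depth.
A pose or a line that the arm cannot do raises env.Unreachable and nothing moves.
- env.close_job(): hands the job in, once; it reports no verdict.
Trained networks look in the newest picture that a camera, given by its name, has taken for a name from the list of things; names that differ only in an ending like _2 or _b are one class to them, and where a whole thing is asked for, a point or a joint stands for the part that bears it (a point fixed in the world has none). Each returns a list of dicts, best first, with "conf" (0 to 1); they miss things now and then, are a little off and sometimes report something else, mostly with a low value. They report only what shows in the picture. A call takes as long as a camera call. They do not tell look-alikes from the thing itself.
- nets.outline_of(name, camera): "pixels" (400x640 bool, what is visible of it) and "box" ([left, top, right, bottom] in pixels, round what is visible of it).
- nets.spot_point(name, camera): "centre" ([column, row] in pixels: a listed point, or the origin of a listed thing).
The state is a dict: "t": time; "q": joint angles; "joint_velocities": joint speeds; "tau": joint torques, N m; "tool_pos": TCP position; "tool_rot": TCP orientation; "ft_force": force on the tool from outside, world axes, zero at the start; "torque": the same for the moment, N m; "gripper_width": opening from 0.0 (shut) to 1.0 (fully open).
Only numpy, scipy, OpenCV 4.12 (cv2) and the standard library are available. Lean on these libraries where they do the work, as an engineer would, in place of code of your own. Each camera call takes 0.05 s, during which the arm holds its last target.

TASK

Put the white stacking jars back together as a tower where the widest jar stands: first take the lid off the widest jar and stand it on the cork mat, then seat the tall jar's rounded foot in the widest jar's dished top, then the short jar in the tall jar, and last the lid in the short jar. Build it one piece at a time in that order, each piece let go, upright and settled fully into the dish below, and never drop a piece or knock it over. Leave the widest jar and everything else on the counter where it is.

Things in the scene. Friction and masses are not known exactly. Their poses are not given: they have to be found in the camera images.
- base_jar: The widest jar, the bottom of the tower; stands loose on the counter, 1.5 kg, 90 mm tall, belly 110 mm across, neck 72 mm across (z 70 to 90 mm). White glazed stoneware, slippery on itself (friction about 0.3); convex foot: flat 34 mm across at the bottom, curving out to 53 mm across 13.5 mm up. Origin: centre of the underside, z up, round about z.
- base_jar_rim (a point): Centre of the base jar's mouth, level with its rim (90 mm above its underside). The top is a concave dish: 57 mm across at the mouth, sloping at 55 degrees to a flat 37 mm floor 14.5 mm down. A foot set within a few mm of centre slides to the middle and rests on this floor, its bottom 14.5 mm below this rim.
- tall_jar: The middle jar, about 0.4 kg, 105 mm tall, belly 94 mm across (z 32 to 54 mm), above it a straight cylindrical neck 64 mm across from z 67 mm to the rim, where it can be gripped from above. White glazed stoneware, slippery on itself (friction about 0.3); convex foot: flat 34 mm across at the bottom, curving out to 53 mm across 13.5 mm up. Origin: centre of the underside, z up, round about z. Stands upright on the counter.
- tall_jar_rim (a point): Centre of the tall jar's mouth, level with its rim (105 mm above its underside). The top is a concave dish: 57 mm across at the mouth, sloping at 55 degrees to a flat 37 mm floor 14.5 mm down. A foot set within a few mm of centre slides to the middle and rests on this floor, its bottom 14.5 mm below this rim.
- short_jar: The smallest jar, about 0.25 kg, 72 mm tall, belly 76 mm across (z 24 to 34 mm), above it a straight cylindrical neck 64 mm across from z 41 mm to the rim, where it can be gripped from above. White glazed stoneware, slippery on itself (friction about 0.3); convex foot: flat 34 mm across at the bottom, curving out to 53 mm across 13.5 mm up. Origin: centre of the underside, z up, round about z. Stands upright on the counter.
- short_jar_rim (a point): Centre of the short jar's mouth, level with its rim (72 mm above its underside). The top is a concave dish: 57 mm across at the mouth, sloping at 55 degrees to a flat 37 mm floor 14.5 mm down. A foot set within a few mm of centre slides to the middle and rests on this floor, its bottom 14.5 mm below this rim.
- lid: The lid, about 0.12 kg, 62 mm tall: the same convex foot below, a flange 74 mm across (z 19 to 26 mm) and a cylindrical knob 32 mm across (z 41 to 59 mm) on a 24 mm stem. At the start it sits in the dish of the base jar, its underside 14.5 mm below that rim. It also stands on the small flat of its foot. Origin: centre of the underside, z up.
- cork_mat: Round cork mat fixed to the counter, 120 mm across, 6 mm thick, empty at the start. Origin: centre of its underside. It, the tall jar and the short jar swap places from start to start.
- canister: Bystander: clear acrylic canister with metal lid, 94 mm across, 145 mm tall, at the far left. Origin: centre of the underside.
- muffin_tin: Bystander: six-cup aluminium muffin tin, 185 mm (its x) by 275 mm (its y), 35 mm tall, at the far right. Origin: centre of the underside.
- spatula: Bystander: spatula with red silicone blade lying flat, 275 mm long along its x, 13 mm high, nearer the robot on the left. Origin: underside, 145 mm from the handle end.
- whisk: Bystander: wire whisk with wooden handle, lying down, 255 mm long along its x (wires to +x), 55 mm high, nearer the robot on the right. Origin: underside, where the handle meets the wires.
- measuring_cup: Bystander: small steel measuring cup, 62 mm across, 45 mm tall, flat handle reaching 95 mm from its axis to its +x. Origin: centre of the underside.
- timer: Bystander: round kitchen timer, 62 mm across, 39 mm tall. Origin: centre of the underside.
Things that resemble listed ones, but are neither listed nor needed, are in the scene too. Leave any pink look-alike of the tall_jar alone.

How it is judged:
By the outcome, as a careful person would: the job done as asked, in the order asked, and still so for the second after the job is handed in, with the robot touching nothing.
It also fails if it takes over 72 s, if anything falls off the work surface, if the arm or the gripper's body presses on something with over 40 N, if the wrist force passes 120 N, or if a joint passes its speed limit or range.

## Working session

There is one attempt and no reset: what is moved stays moved. The work goes in short steps, each a Python script; the robot and the scene stay as the last script left them, time stands still between calls to the robot, and variables do not carry over. Pictures are saved under pics/ and viewed, and the job is handed in when it is done.

```bash
ls; mkdir -p pics
cat > h.py <<'E'
import sys; sys.path.insert(0,'.')
import numpy as np, cv2
from bench import env, readout, vision, nets
def cam(n):
    return vision.read_camera(n)
def save(c,fn,crop=None,scale=1):
    f=c["frame"][:,:,::-1]
    if crop: l,t,r,b=crop; f=f[t:b,l:r]
    if scale!=1: f=cv2.resize(f,None,fx=scale,fy=scale,interpolation=cv2.INTER_CUBIC)
    cv2.imwrite('pics/'+fn,f)
def ray(c,px):
    K=np.array(c["intrinsics"]);T=np.array(c["extrinsics"]);R=T[:3,:3];t=T[:3,3]
    d=R.T@np.linalg.solve(K,[px[0],px[1],1.]); return -R.T@t,d
def at_z(c,px,z):
    o,d=ray(c,px); return o+d*(z-o[2])/d[2]
def proj(c,p):
    K=np.array(c["intrinsics"]);T=np.array(c["extrinsics"]);v=K@(T[:3,:3]@np.array(p)+T[:3,3]); return v[:2]/v[2]
E
python3 - <<'E'
from h import *
for n in ("scene","top","wrist"):
    c=cam(n); save(c,n+'0.png'); print(n,ray(c,(320,200)))
    if n!="wrist":
      for o,z in (("base_jar_rim",.09),("tall_jar_rim",.105),("short_jar_rim",.072),("lid",.0755),("cork_mat",0)):
        for r in nets.spot_point(o,n)[:4]:
            print(o,round(r["conf"],2),np.round(r["centre"]),np.round(at_z(c,r["centre"],z),4))
print(readout.read_state()["t"])
E
```

```text
pics
scene (array([ 1.02035121, -0.56577047,  1.20539439]), array([-0.36512026,  0.36692378, -0.85567404]))
base_jar_rim 0.71 [350. 203.] [ 0.6216 -0.0266  0.09  ]
tall_jar_rim 0.8 [259. 234.] [ 0.5071 -0.3085  0.105 ]
tall_jar_rim 0.78 [213. 275.] [ 0.5157 -0.4899  0.105 ]
tall_jar_rim 0.59 [352. 199.] [ 0.6195 -0.0204  0.105 ]
tall_jar_rim 0.46 [348. 213.] [ 0.6443 -0.0655  0.105 ]
short_jar_rim 0.72 [386. 134.] [0.5028 0.2902 0.072 ]
lid 0.71 [350. 204.] [ 0.6186 -0.0234  0.0755]
cork_mat 0.95 [319. 177.] [0.4349 0.0165 0.    ]
top (array([ 0.32315073, -0.08815146,  1.54813853]), array([ 0.12069559, -0.0037741 , -0.99268442]))
base_jar_rim 0.93 [298. 163.] [ 0.6253 -0.0203  0.09  ]
base_jar_rim 0.48 [362. 257.] [ 0.3119 -0.229   0.09  ]
tall_jar_rim 0.93 [440. 192.] [ 0.5191 -0.4888  0.105 ]
tall_jar_rim 0.65 [388. 195.] [ 0.5126 -0.3193  0.105 ]
short_jar_rim 0.61 [204. 202.] [0.5019 0.2952 0.072 ]
lid 0.81 [298. 165.] [ 0.6232 -0.0193  0.0755]
lid 0.23 [224. 145.] [0.6972 0.231  0.0755]
cork_mat 0.93 [288. 222.] [0.4343 0.02   0.    ]
wrist (array([ 0.29527602, -0.55664144,  0.38535792]), array([-0.26469322, -0.09861047, -0.95928978]))
0.65
```

View pics/scene0.png

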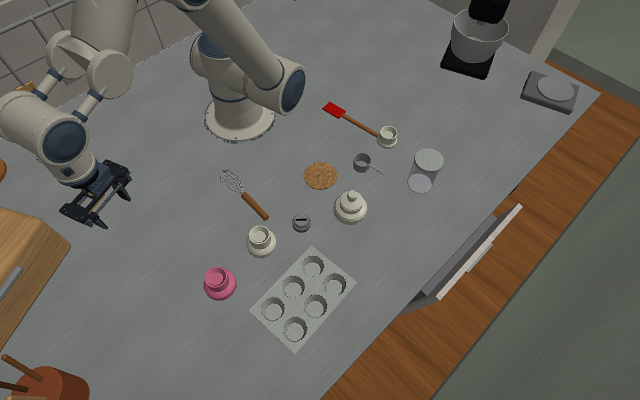

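View pics/top0.png

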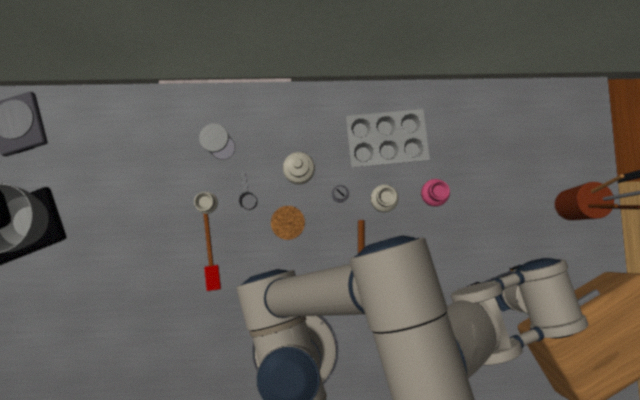

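View pics/wrist0.png

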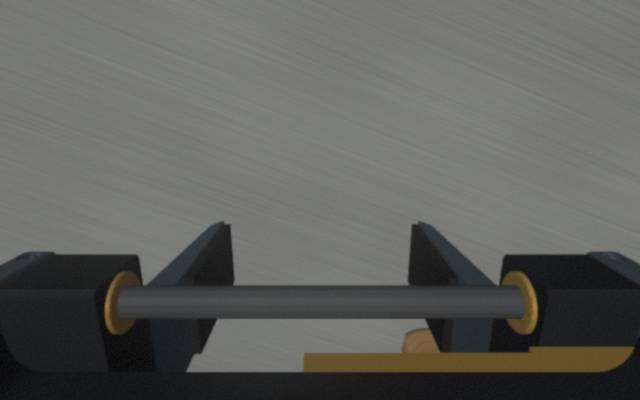

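White tall-jar candidates are the white one at top (384,197) / scene (260,238), and the pink look-alike at top (436,192) / scene (220,283). For the short jar the candidates are top (204,202) and the steel cup at (248,200). The base with its lid is at top (298,166). I choose the white ones and check them in close crops.

Run:
```python
from h import *
c=cam("scene");c2=cam("top")
a=c["frame"][115:305,190:410,::-1]; b=c2["frame"][130:260,180:460,::-1]
cv2.imwrite('pics/crop1.png',cv2.resize(a,None,fx=3.2,fy=3.1,interpolation=cv2.INTER_CUBIC))
cv2.imwrite('pics/crop2.png',cv2.resize(b,None,fx=2.8,fy=2.8,interpolation=cv2.INTER_CUBIC))
for n in("canister","timer","measuring_cup","muffin_tin","whisk"):
    r=nets.spot_point(n,"top")
    if r: print(n,round(r[0]["conf"],2),np.round(at_z(c2,r[0]["centre"],0),3))
```

```text
canister 0.79 [0.716 0.241 0.   ]
timer 0.71 [ 0.534 -0.165  0.   ]
measuring_cup 0.74 [0.511 0.149 0.   ]
muffin_tin 0.91 [ 0.717 -0.344  0.   ]
whisk 0.49 [ 0.313 -0.237  0.   ]
```

View pics/crop1.png

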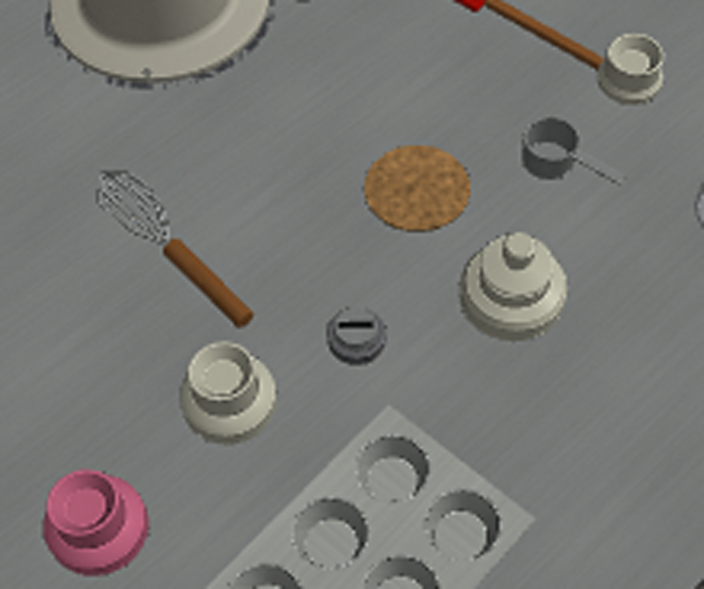

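View pics/crop2.png

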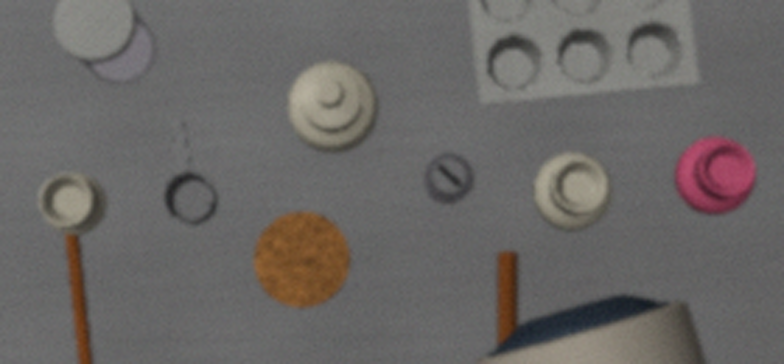

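The crops agree with the choice: white tall jar (belly plus narrow neck) at scene crop (228,392), pink one at (95,520), short jar at (632,68), base with lid at (515,285). Now hover for a close look.

Run:
```python
from h import *
s=readout.read_state(); print(np.round(s["tool_rot"],3), s["t"])
for yaw in range(-180,180,45):
    a=np.radians(yaw); x=np.array([np.cos(a),np.sin(a),0]); z=np.array([0,0,-1.]); R=np.c_[x,np.cross(z,x),z]
    for p in ((.624,-.02,.3),(.51,-.314,.25),(.502,.293,.2),(.434,.018,.2),(.624,-.02,.106)):
        q=env.solve_ik(p,R); print(yaw,p,None if q is None else np.round(q))
```

```text
[[ 0.354 -0.935  0.   ]
 [-0.935 -0.354 -0.   ]
 [ 0.     0.    -1.   ]] 1.0
-180 (0.624, -0.02, 0.3) [ -7.  24.  70.  -0.  86. 173.]
-180 (0.51, -0.314, 0.25) [-37.  24.  78.  -0.  78. 143.]
-180 (0.502, 0.293, 0.2) [  24.   26.   84.   -0.   70. -156.]
-180 (0.434, 0.018, 0.2) [ -6.  14. 104.  -0.  62. 174.]
-180 (0.624, -0.02, 0.106) [ -7.  35.  84.  -0.  61. 173.]
-135 (0.624, -0.02, 0.3) [ -7.  24.  70.  -0.  86. 128.]
-135 (0.51, -0.314, 0.25) [-37.  24.  78.  -0.  78.  98.]
-135 (0.502, 0.293, 0.2) [ 24.  26.  84.  -0.  70. 159.]
-135 (0.434, 0.018, 0.2) [ -6.  14. 104.  -0.  62. 129.]
-135 (0.624, -0.02, 0.106) [ -7.  35.  84.  -0.  61. 128.]
-90 (0.624, -0.02, 0.3) [-7. 24. 70. -0. 86. 83.]
-90 (0.51, -0.314, 0.25) [-37.  24.  78.  -0.  78.  53.]
-90 (0.502, 0.293, 0.2) [ 24.  26.  84.  -0.  70. 114.]
-90 (0.434, 0.018, 0.2) [ -6.  14. 104.  -0.  62.  84.]
-90 (0.624, -0.02, 0.106) [-7. 35. 84. -0. 61. 83.]
-45 (0.624, -0.02, 0.3) [-7. 24. 70. -0. 86. 38.]
-45 (0.51, -0.314, 0.25) [-37.  24.  78.  -0.  78.   8.]
-45 (0.502, 0.293, 0.2) [24. 26. 84. -0. 70. 69.]
-45 (0.434, 0
[... 524 characters left out ...]
4, 0.018, 0.2) [ -6.  14. 104.  -0.  62. -51.]
45 (0.624, -0.02, 0.106) [ -7.  35.  84.  -0.  61. -52.]
90 (0.624, -0.02, 0.3) [ -7.  24.  70.  -0.  86. -97.]
90 (0.51, -0.314, 0.25) [ -37.   24.   78.   -0.   78. -127.]
90 (0.502, 0.293, 0.2) [ 24.  26.  84.  -0.  70. -66.]
90 (0.434, 0.018, 0.2) [ -6.  14. 104.  -0.  62. -96.]
90 (0.624, -0.02, 0.106) [ -7.  35.  84.  -0.  61. -97.]
135 (0.624, -0.02, 0.3) [  -7.   24.   70.   -0.   86. -142.]
135 (0.51, -0.314, 0.25) [ -37.   24.   78.   -0.   78. -172.]
135 (0.502, 0.293, 0.2) [  24.   26.   84.   -0.   70. -111.]
135 (0.434, 0.018, 0.2) [  -6.   14.  104.   -0.   62. -141.]
135 (0.624, -0.02, 0.106) [  -7.   35.   84.   -0.   61. -142.]
```

```bash
cat >> h.py <<'E'
R0=np.array([[1,0,0],[0,-1,0],[0,0,-1.]])
def T(): return readout.read_state()["t"]
def look(n,z,want,fn=None):
    c=cam("wrist")
    for o in want:
        for r in nets.spot_point(o,"wrist")[:2]:
            print(o,round(r["conf"],2),np.round(r["centre"],1),np.round(at_z(c,r["centre"],z),4))
    if fn: save(c,fn)
    return c
E
python3 - <<'E'
from h import *
env.move_ptp([.624,-.02,.22],R0); print(T())
c=look("w",.0755,["lid"],'w1.png'); 
for r in nets.spot_point("base_jar_rim","wrist")[:2]: print(r["conf"],r["centre"],at_z(c,r["centre"],.09))
for p in ((.624,-.02,.0755),(.624,-.02,.1375),(.624,-.02,.201)): print(proj(c,p))
E
```

```text
3.4583
lid 0.85 [313.9 186.9] [ 0.6183 -0.0229  0.0755]
[320.20354194 183.78245197]
[320.12015083 203.92240864]
[319.9844308  236.70043352]
```

View pics/w1.png

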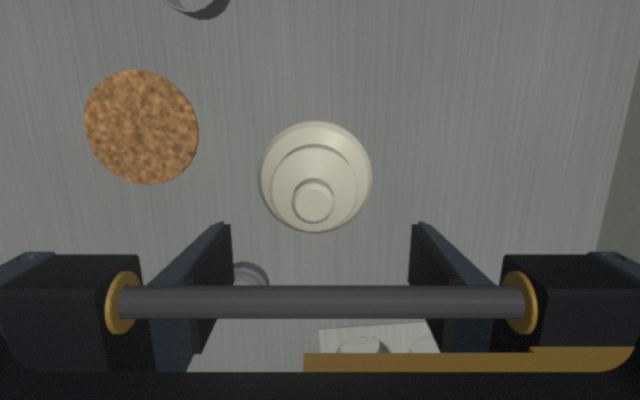

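The wrist view shows the lid's knob at about (313,201), the flange at about (315,178), and the mat at (141,127). I'll measure the knob circle and the mat precisely.

```bash
cat >> h.py <<'E'
def ring(c,p0,z,rad,span=8):
    """refine xy of a horizontal circle (height z, radius rad) near p0 by maximising the edge strength along its projection"""
    from scipy.optimize import minimize
    g=cv2.GaussianBlur(cv2.cvtColor(c["frame"],cv2.COLOR_RGB2GRAY).astype(np.float32),(0,0),1.0)
    m=np.hypot(cv2.Sobel(g,cv2.CV_32F,1,0),cv2.Sobel(g,cv2.CV_32F,0,1)); m=np.minimum(m,120)
    th=np.linspace(0,2*np.pi,180,endpoint=False)
    def f(v):
        px=np.array([proj(c,(v[0]+rad*np.cos(t),v[1]+rad*np.sin(t),z)) for t in th],np.float32)
        return -float(cv2.remap(m,px[None,:,0],px[None,:,1],cv2.INTER_LINEAR).mean())
    best=min(((f((p0[0]+i*1e-3,p0[1]+j*1e-3)),i,j) for i in range(-span,span+1,2) for j in range(-span,span+1,2)))
    r=minimize(f,[p0[0]+best[1]*1e-3,p0[1]+best[2]*1e-3],method="Nelder-Mead",options=dict(initial_simplex=[[p0[0]+best[1]*1e-3+a,p0[1]+best[2]*1e-3+b] for a,b in((0,0),(.0015,0),(0,.0015))],xatol=1e-5))
    return r.x,-r.fun
def draw(c,rings,fn,scale=1):
    f=c["frame"][:,:,::-1].copy(); f=cv2.resize(f,None,fx=scale,fy=scale)
    for (x,y,z,r) in rings:
        px=np.array([proj(c,(x+r*np.cos(t),y+r*np.sin(t),z)) for t in np.linspace(0,6.2832,60)])*scale
        cv2.polylines(f,[px.round().astype(np.int32)],True,(0,0,255),1)
    cv2.imwrite('pics/'+fn,f)
E
python3 - <<'E'
from h import *
c=cam("wrist")
L=[]
for nm,p,z,r in (("knob59",(.62,-.02),.1345,.016),("knobtop",(.62,-.02),.1375,.016),("flange",(.62,-.02),.1015,.037),("flangelow",(.62,-.02),.0945,.037),("mat",(.434,.018),.006,.06)):
    v,s=ring(c,p,z,r); print(nm,np.round(v,4),round(s,1)); L.append((*v,z,r))
draw(c,L[1:3]+L[4:],'w1d.png')
E
```

```text
knob59 [ 0.6185 -0.017 ] 70.9
knobtop [ 0.6187 -0.0162] 72.6
flange [ 0.6188 -0.0176] 57.3
flangelow [ 0.6195 -0.0214] 60.0
mat [0.4355 0.0222] 33.9
```

View pics/w1d.png

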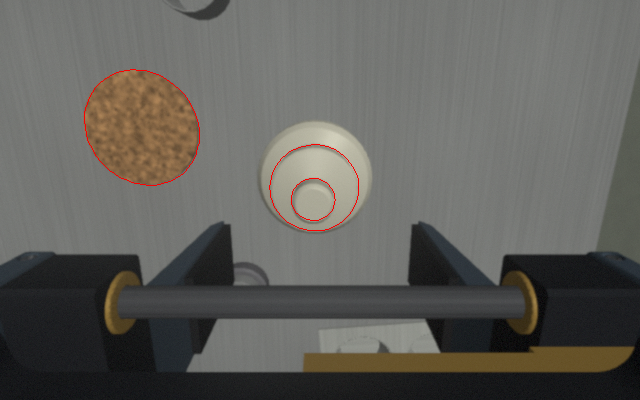

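The ring overlays match the lid (0.6187,−0.0175) and the mat (0.4355,0.0222). Both agree with the top-camera estimates to within about 5 mm. Grasping the lid.

```bash
cat >> h.py <<'E'
def st(msg=""):
    s=readout.read_state(); print(msg,"t",round(s["t"],2),"tcp",np.round(s["tool_pos"],4),"F",np.round(s["ft_force"],1),"M",np.round(s["torque"],2),"w",round(s["gripper_width"]*91,1))
E
python3 - <<'E'
from h import *
x,y=.6187,-.0175
env.move_ptp([x,y,.15],R0); st()
env.move_straight([x,y,.107],velocity=.1); st()
env.grip(0.0,force=15); st("grip")
env.move_straight([x,y,.107+.035],velocity=.08); st("lift")
env.grip
cam("scene"); c=cam("wrist"); save(c,'w2.png'); s=cam("scene"); save(s,'s2.png',(270,130,430,250),4)
E
```

```text
t 4.04 tcp [ 0.6185 -0.0176  0.1501] F [ 1.3 -1.   0.4] M [-0.   -0.12 -0.02] w 91.1
 t 4.62 tcp [ 0.6193 -0.0176  0.1079] F [-0.3  0.1  0.6] M [-0.05 -0.12 -0.03] w 91.0
grip t 5.57 tcp [ 0.6187 -0.0175  0.107 ] F [-0.   0.6 -0.4] M [ 0.   -0.06  0.01] w 30.8
lift t 6.16 tcp [ 0.6186 -0.0175  0.142 ] F [ 0.1 -0.1 -1.9] M [ 0.   -0.1   0.04] w 31.5
```

View pics/w2.png

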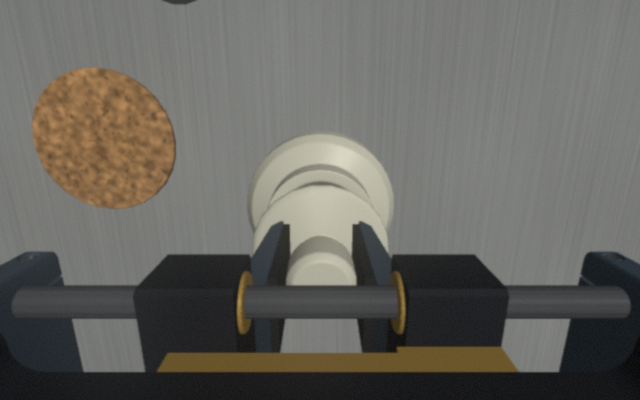

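View pics/s2.png

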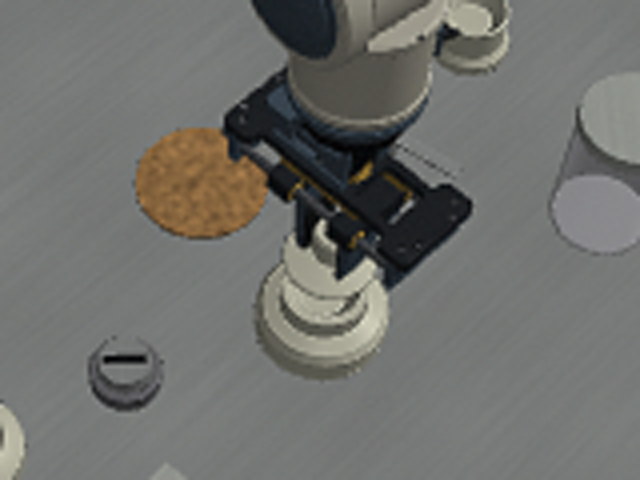

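Lid is held upright above the base. Placing it on the mat.

Run:
```python
from h import *
x,y=.4355,.0222
env.move_ptp([x,y,.10],R0); st()
env.move_straight([x,y,.042],velocity=.1); env.pause(.1); st()
z=.0385
while z>.034:
    env.move_straight([x,y,z],velocity=.02)
    s=readout.read_state(); print(z,np.round(s["ft_force"],2))
    if s["ft_force"][2]>0.6: break
    z-=.001
env.grip(0.75); st("open")
env.move_straight([x,y,.12],velocity=.15); st()
c=cam("wrist"); save(c,'w3.png')
v,s=ring(c,(x,y),.068,.016); print("knobtop",v,s); v2,s2=ring(c,(x,y),.032,.037); print("flange",v2,s2)
```

```text
t 7.1 tcp [0.4363 0.0221 0.1002] F [ 0.5 -0.8 -1.5] M [-0.01 -0.17  0.04] w 31.3
 t 7.93 tcp [0.436  0.0221 0.0425] F [-0.9  0.3 -2. ] M [-0.03 -0.1   0.05] w 31.3
0.0385 [ 0.24  0.56 -1.38]
0.0375 [-0.11 -0.09 -1.03]
0.0365 [-2.54  0.4   7.53]
open t 9.48 tcp [0.4354 0.0222 0.0365] F [-0.1  0.2 -0.6] M [ 0.   -0.12 -0.04] w 67.6
 t 10.19 tcp [0.4352 0.0222 0.1195] F [-0.2  0.1 -2. ] M [ 0.   -0.08  0.04] w 68.3
knobtop [0.4355032  0.02389345] 71.27030944824219
flange [0.4353678  0.02018516] 75.95451354980469
```

View pics/w3.png

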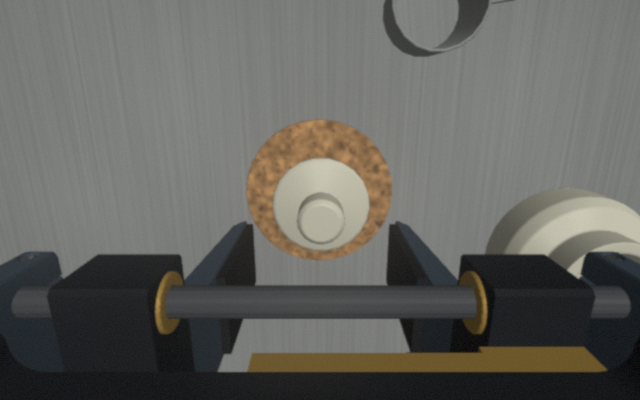

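The lid stands upright on the mat, knob at (321,219) over the mat at (320,190). Next, look at the open base and then the tall jar.

Run:
```python
from h import *
env.move_ptp([.619,-.02,.22],R0); env.grip(1.0); env.pause(.2)
c=cam("wrist"); L=[]
for z,r in ((.09,.036),(.09,.0285),(.0755,.0185)):
    v,s=ring(c,(.619,-.0175),z,r); print("base",z,r,np.round(v,4),s); L.append((*v,z,r))
draw(c,L,'w4.png')
print([ (r["conf"],at_z(c,r["centre"],.09)) for r in nets.spot_point("base_jar_rim","wrist")[:1]])
env.move_ptp([.512,-.314,.24],R0); env.pause(.2); st()
c=cam("wrist"); L=[]
for z,r in ((.105,.032),(.105,.0285),(.0905,.0185),(.054,.047)):
    v,s=ring(c,(.512,-.314),z,r); print("tall",z,r,np.round(v,4),s); L.append((*v,z,r))
draw(c,L,'w5.png')
print([ (r["conf"],at_z(c,r["centre"],.105)) for r in nets.spot_point("tall_jar_rim","wrist")[:2]])
```

```text
base 0.09 0.036 [ 0.6102 -0.0203] 53.864383697509766
base 0.09 0.0285 [ 0.6182 -0.0207] 69.05207061767578
base 0.0755 0.0185 [ 0.6186 -0.0201] 71.86022186279297
[(0.96, array([ 0.62145553, -0.02018812,  0.09      ]))]
 t 13.33 tcp [ 0.5126 -0.313   0.2399] F [-0.6  0.1 -1.3] M [-0.05 -0.1  -0.  ] w 91.0
tall 0.105 0.032 [ 0.5094 -0.3118] 79.72181701660156
tall 0.105 0.0285 [ 0.5085 -0.3131] 75.85731506347656
tall 0.0905 0.0185 [ 0.5092 -0.3118] 73.0226821899414
tall 0.054 0.047 [ 0.509  -0.3128] 67.34292602539062
[(0.58, array([ 0.5227292 , -0.48575096,  0.105     ])), (0.55, array([ 0.50810275, -0.31338878,  0.105     ]))]
```

View pics/w4.png

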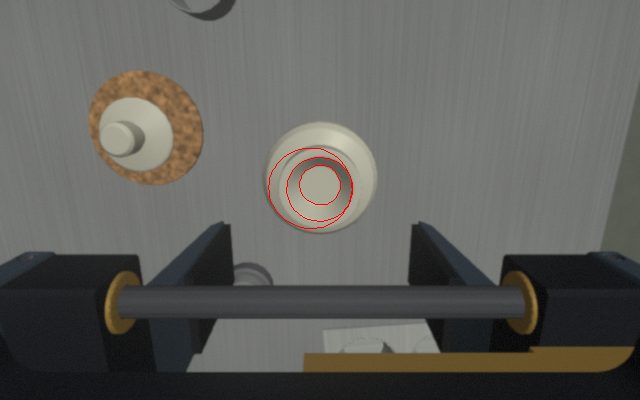

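View pics/w5.png

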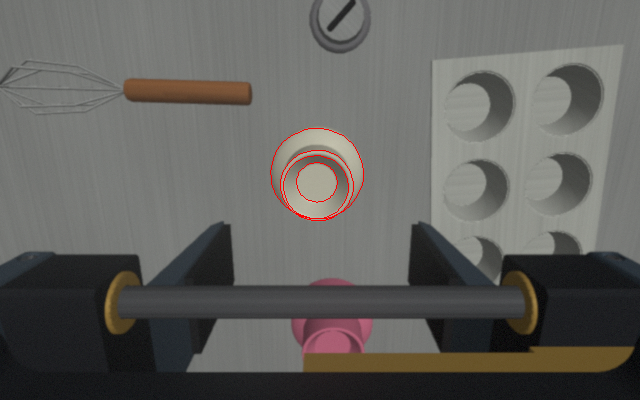

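Run:
```python
import cv2
a=cv2.imread('pics/w4.png')[110:245,250:395]; b=cv2.imread('pics/w5.png')[110:245,245,] if 0 else cv2.imread('pics/w5.png')[110:245,245:390]
cv2.imwrite('pics/z45.png',cv2.resize(cv2.hconcat([a,b]),None,fx=2.7,fy=2.7,interpolation=cv2.INTER_NEAREST))
```

```text
(no output)
```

View pics/z45.png

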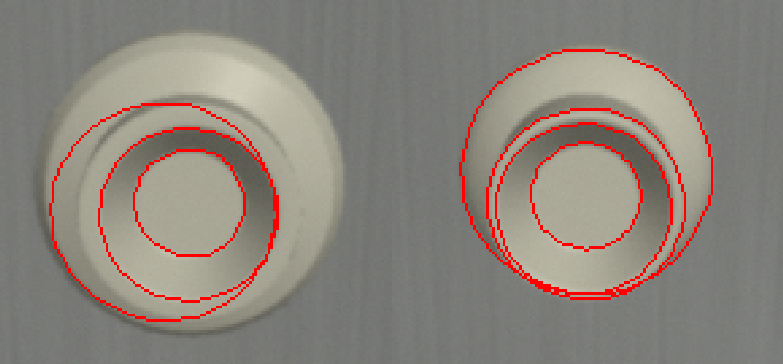

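The floor and lip rings fit on both jars: base (0.6185,−0.0203), tall jar (0.509,−0.3122). Gripping the tall jar.

Run:
```python
from h import *
x,y=.509,-.3122
env.move_ptp([x,y,.125],R0)
env.move_straight([x,y,.072],velocity=.1); st()
env.grip(0.0,force=30); st("grip")
env.move_straight([x,y,.13],velocity=.12); env.pause(.15); st("lift")
c=cam("wrist"); save(c,'w6.png'); s=cam("scene"); save(s,'s6.png',(190,150,350,270),4)
```

```text
t 14.65 tcp [ 0.5095 -0.3125  0.0728] F [-0.1  0.1  0.6] M [ 0.02 -0.06  0.02] w 90.8
grip t 15.19 tcp [ 0.5091 -0.3123  0.0722] F [-0.3 -0.   4.7] M [0.01 0.07 0.02] w 63.1
lift t 15.97 tcp [ 0.5085 -0.3118  0.129 ] F [-1.8  0.9 -3.2] M [-0.04 -0.1  -0.07] w 63.2
```

View pics/w6.png

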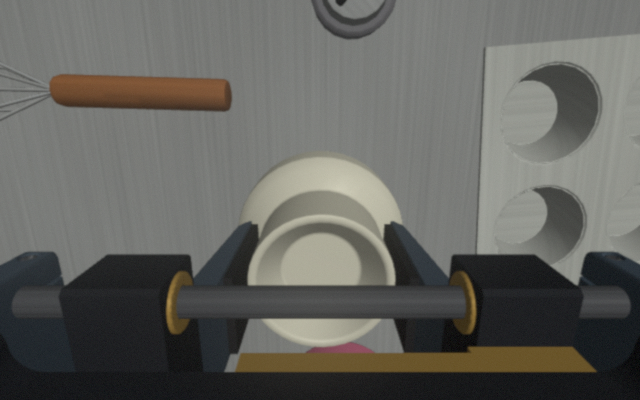

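View pics/s6.png

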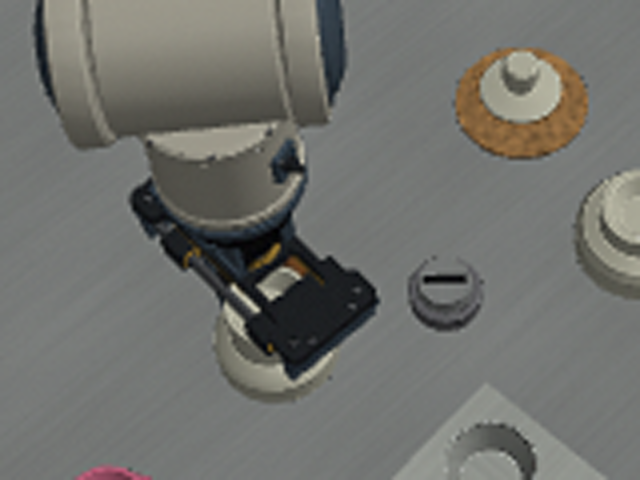

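The tall jar is held level, neck centred at about (322,280). Moving it over the base.

Run:
```python
from h import *
x,y=.6185,-.0203
env.move_straight([.509,-.3122,.20],velocity=.2)
env.move_straight([x,y,.20],velocity=.18); 
env.move_straight([x,y,.165],velocity=.08); env.pause(.2); st("above")
c=cam("wrist"); save(c,'w7.png')
s=cam("scene"); save(s,'s7.png',(270,130,430,250),4)
```

```text
above t 19.24 tcp [ 0.6188 -0.0203  0.1656] F [-0.1 -0.1 -3.8] M [ 0.  -0.1 -0. ] w 62.9
```

View pics/w7.png

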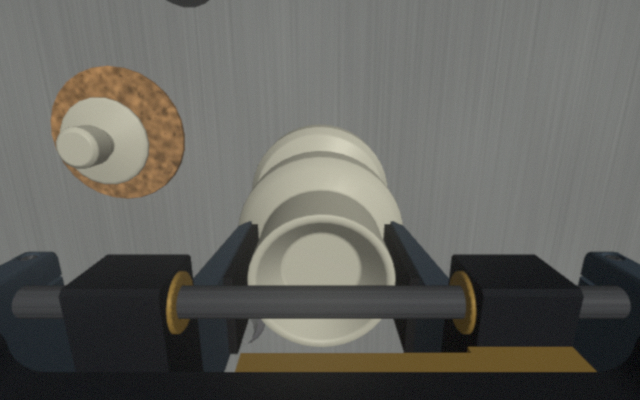

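View pics/s7.png

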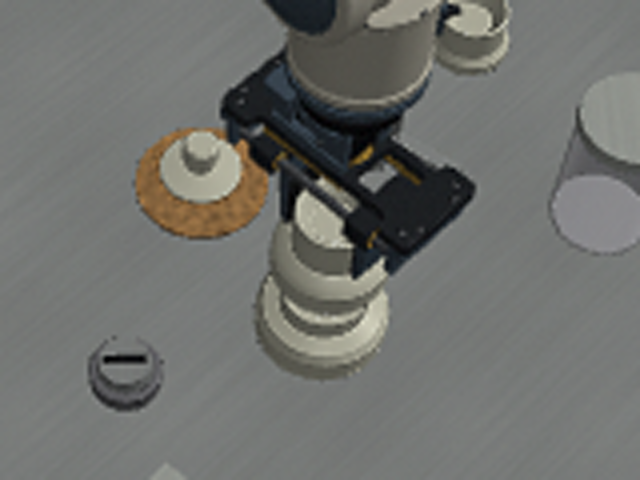

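```bash
cat >> h.py <<'E'
def lower(x,y,z0,zmin,thr=2.0,step=.001):
    env.move_straight([x,y,z0],velocity=.06); env.pause(.15)
    f0=readout.read_state()["ft_force"][2]; z=z0
    while z>zmin:
        z-=step
        env.move_straight([x,y,z],velocity=.02)
        s=readout.read_state(); print(round(z,4),np.round(s["ft_force"],1))
        if s["ft_force"][2]-f0>thr: return z
    print("no contact"); return None
E
python3 - <<'E'
from h import *
z=lower(.6185,-.0203,.151,.144); st(z)
E
```

```text
0.15 [-0.4 -0.2 -3.7]
0.149 [ 0.1 -0.2 -3.7]
0.148 [ 1.3  0.  -3.3]
0.147 [-0.4  1.3  5.5]
0.147 t 20.88 tcp [ 0.6189 -0.0203  0.1477] F [-0.4  1.3  5.5] M [-0.02  0.22 -0.01] w 63.4
```

Contact came at the expected floor height (0.1475). Release and look.

Run:
```python
from h import *
x,y=.6185,-.0203
env.grip(1.0); st("open")
env.move_straight([x,y,.22],velocity=.15); 
env.move_straight([x,y,.31],velocity=.25); env.pause(.15); st()
c=cam("wrist"); L=[]
for z,r in ((.1805,.032),(.1805,.0285),(.166,.0185),(.1295,.047)):
    v,s=ring(c,(x,y),z,r); print(z,r,np.round(v,4),round(s,1)); L.append((*v,z,r))
draw(c,L,'w8.png')
s=cam("scene"); save(s,'s8.png',(270,130,430,250),4)
```

```text
open t 21.48 tcp [ 0.6185 -0.0203  0.147 ] F [-0.5  0.2  0.2] M [-0.02 -0.09 -0.01] w 90.8
 t 22.77 tcp [ 0.6178 -0.0202  0.3083] F [-0.3 -0.6  0. ] M [ 0.03 -0.11  0.06] w 90.8
0.1805 0.032 [ 0.619  -0.0198] 80.2
0.1805 0.0285 [ 0.6179 -0.0211] 74.8
0.166 0.0185 [ 0.6187 -0.0199] 72.5
0.1295 0.047 [ 0.6183 -0.0216] 51.2
```

View pics/w8.png

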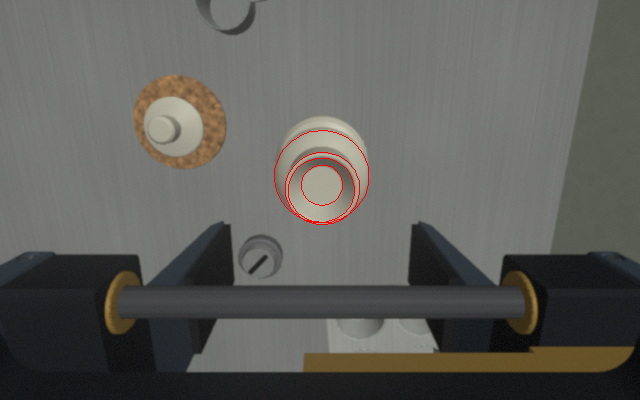

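View pics/s8.png

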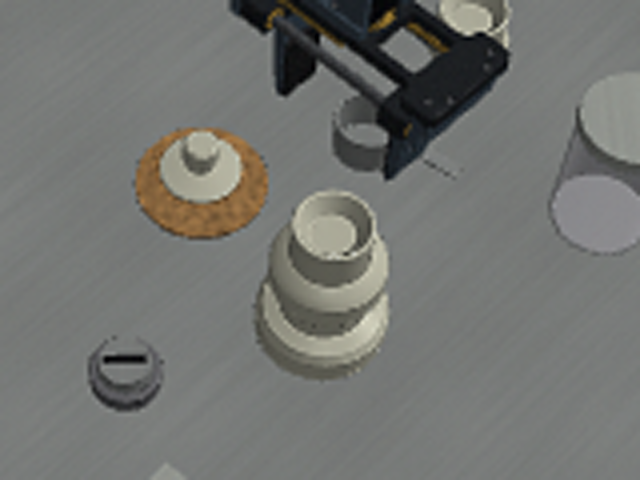

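The tall jar is seated. The rings at the expected heights fit at (0.6188,−0.0199), and the base has not moved. Now the short jar.

Run:
```python
from h import *
env.move_ptp([.502,.293,.203],R0); env.pause(.2); st()
c=cam("wrist"); L=[]
for z,r in ((.072,.032),(.072,.0285),(.0575,.0185),(.034,.038)):
    v,s=ring(c,(.502,.293),z,r); print(z,r,np.round(v,4),round(s,1)); L.append((*v,z,r))
draw(c,L,'w9.png')
print([ (r["conf"],at_z(c,r["centre"],.072)) for r in nets.spot_point("short_jar_rim","wrist")[:1]])
```

```text
t 24.39 tcp [0.5027 0.2923 0.2033] F [0.  0.4 0.7] M [-0.01 -0.12  0.01] w 91.3
0.072 0.032 [0.5056 0.301 ] 83.9
0.072 0.0285 [0.5046 0.2998] 75.8
0.0575 0.0185 [0.5053 0.3009] 73.0
0.034 0.038 [0.5075 0.2947] 67.5
[(0.6, array([0.5048952 , 0.29875688, 0.072     ]))]
```

View pics/w9.png

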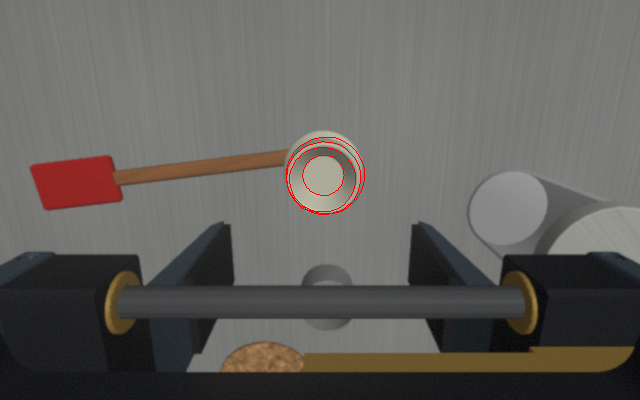

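Rings fit the short jar at (0.5052,0.3006). The spatula handle's tip is beside it at pixel (288,157), 13 mm high, well below the fingertips. Grasping.

Run:
```python
from h import *
x,y=.5052,.3006
env.move_ptp([x,y,.09],R0)
env.move_straight([x,y,.043],velocity=.1); st()
env.grip(0.0,force=25); st("grip")
env.move_straight([x,y,.10],velocity=.1); env.pause(.1); st("lift")
c=cam("wrist"); save(c,'w10.png')
env.move_straight([x,y,.265],velocity=.22)
x,y=.6188,-.0199
env.move_straight([x,y,.265],velocity=.18)
env.move_straight([x,y,.226],velocity=.08); env.pause(.15); st("above")
c=cam("wrist"); save(c,'w11.png')
s=cam("scene"); save(s,'s11.png',(270,130,430,250),4)
```

```text
t 25.63 tcp [0.5057 0.3008 0.0438] F [-0.  -0.9 -0.2] M [-0.01 -0.11  0.02] w 90.8
grip t 26.18 tcp [0.5053 0.3007 0.0432] F [-1.8 -0.7  4.2] M [-0.05 -0.01 -0.02] w 63.3
lift t 26.99 tcp [0.5047 0.3004 0.0992] F [-0.1 -0.1 -3.8] M [-0.03 -0.07  0.01] w 63.3
above t 30.77 tcp [ 0.6191 -0.0199  0.2266] F [-1.4 -0.2 -3.4] M [ 0.03 -0.05  0.02] w 63.3
```

View pics/w10.png

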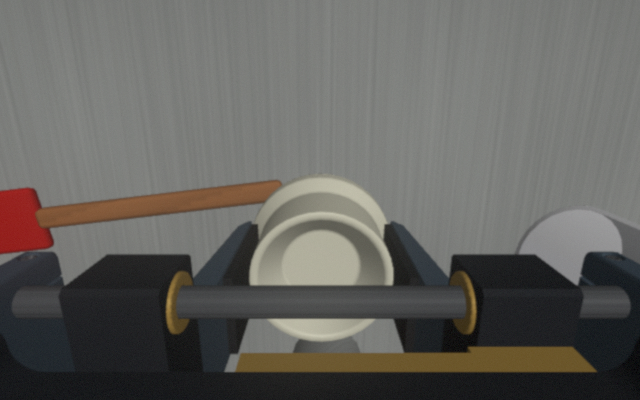

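View pics/w11.png

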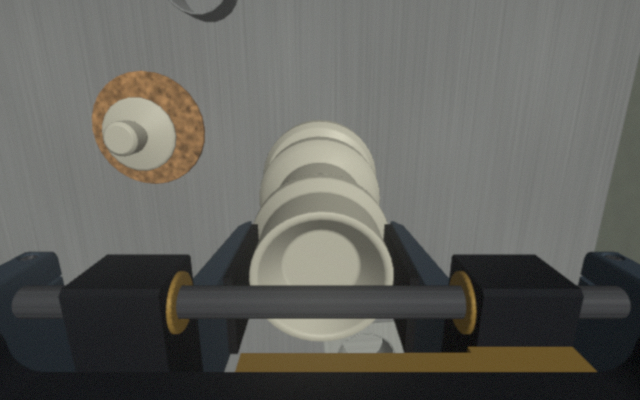

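View pics/s11.png

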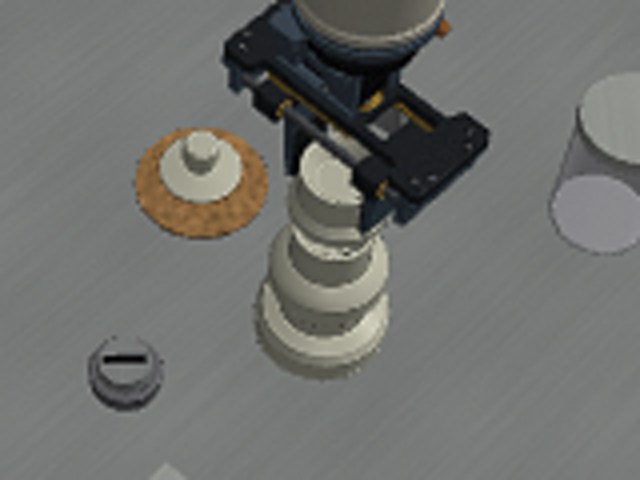

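The short jar is centred over the tower (x column about 321 for all three jars). Lower it and release; contact is expected near TCP z 0.209.

Run:
```python
from h import *
x,y=.6188,-.0199
z=lower(x,y,.212,.2055); st(z)
if z and z<.2105:
    env.grip(1.0); st("open")
    env.move_straight([x,y,.27],velocity=.12)
    env.move_straight([x,y,.365],velocity=.25); env.pause(.15); st()
    c=cam("wrist"); L=[]
    for zz,r in ((.238,.032),(.238,.0285),(.2235,.0185),(.2,.038)):
        v,s=ring(c,(x,y),zz,r); print(zz,r,np.round(v,4),round(s,1)); L.append((*v,zz,r))
    draw(c,L,'w12.png')
    s=cam("scene"); save(s,'s12.png',(270,130,430,250),4)
```

```text
0.211 [ 1.2  0.8 -3.3]
0.21 [ 0.6  0.2 -2.2]
0.209 [-0.  -0.1  0.3]
0.208 [-1.   0.5  9.6]
0.208 t 32.4 tcp [ 0.6195 -0.02    0.209 ] F [-1.   0.5  9.6] M [ 0.    0.   -0.01] w 63.2
open t 33.01 tcp [ 0.6188 -0.0199  0.208 ] F [-0.7 -0.2  0.2] M [-0.06 -0.04  0.05] w 91.1
 t 34.36 tcp [ 0.6182 -0.0198  0.3634] F [ 0.3 -0.5 -0.2] M [-0.03 -0.05 -0.04] w 91.1
0.238 0.032 [ 0.6193 -0.0195] 84.5
0.238 0.0285 [ 0.6184 -0.0208] 73.8
0.2235 0.0185 [ 0.619  -0.0196] 72.5
0.2 0.038 [ 0.6202 -0.0269] 68.0
```

View pics/w12.png

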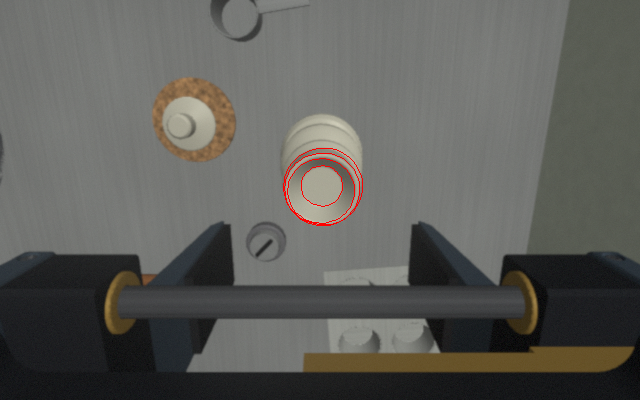

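View pics/s12.png

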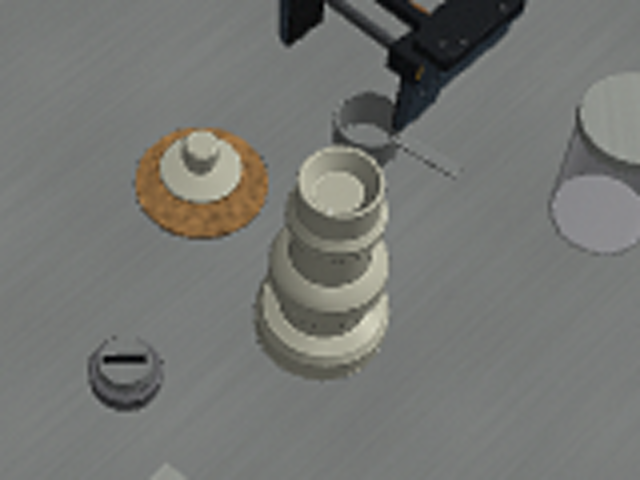

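The short jar is seated, with rim rings at z 0.238 and the tower axis at (0.619,−0.0196). By tool displacement the lid is at about (0.4355,0.0197). I'll check it from the hover.

Run:
```python
from h import *
x,y=.4355,.0197
env.move_straight([x,y,.175],velocity=.25); env.pause(.15); st()
c=cam("wrist"); L=[]
for z,r in ((.065,.016),(.068,.016),(.032,.037),(.025,.037)):
    v,s=ring(c,(x,y),z,r); print(z,r,np.round(v,4),round(s,1)); L.append((*v,z,r))
print([ (r["conf"],at_z(c,r["centre"],.006)) for r in nets.spot_point("lid","wrist")[:1]])
draw(c,L,'w13.png')
```

```text
t 35.83 tcp [0.4365 0.0195 0.1755] F [0.  0.4 0. ] M [-0.04 -0.05  0.07] w 91.1
0.065 0.016 [0.4355 0.0226] 73.8
0.068 0.016 [0.4356 0.0233] 74.1
0.032 0.037 [0.4356 0.0202] 81.0
0.025 0.037 [0.4358 0.0185] 100.9
[(0.74, array([0.43293472, 0.01801114, 0.006     ]))]
```

View pics/w13.png

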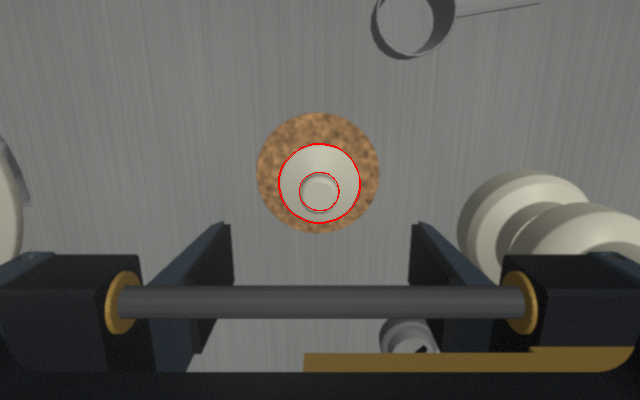

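Corrected by the bias seen when the lid sat in the base, this agrees with 0.0197. Grasp and place last.

Run:
```python
from h import *
x,y=.4355,.0197
env.move_straight([x,y,.085],velocity=.2)
env.move_straight([x,y,.0375],velocity=.1); st()
env.grip(0.0,force=15); st("grip")
env.move_straight([x,y,.10],velocity=.1); st("lift")
env.move_straight([x,y,.315],velocity=.25)
x,y=.619,-.0196
env.move_straight([x,y,.315],velocity=.15)
env.move_straight([x,y,.272],velocity=.08); env.pause(.15); st("above")
c=cam("wrist"); save(c,'w14.png')
s=cam("scene"); save(s,'s14.png',(270,130,430,250),4)
```

```text
t 37.15 tcp [0.4359 0.0197 0.0381] F [-0.6  0.5 -0.3] M [-0.07 -0.05  0.02] w 90.8
grip t 38.09 tcp [0.4355 0.0197 0.0375] F [-0.7 -1.1 -0.1] M [-0.   -0.12  0.01] w 31.3
lift t 38.87 tcp [0.4353 0.0197 0.0997] F [-0.5 -1.  -1.2] M [-0.02 -0.11  0.02] w 31.5
above t 42.12 tcp [ 0.6193 -0.0196  0.2726] F [-0.3  1.  -0.8] M [-0.   -0.05 -0.04] w 31.3
```

View pics/w14.png

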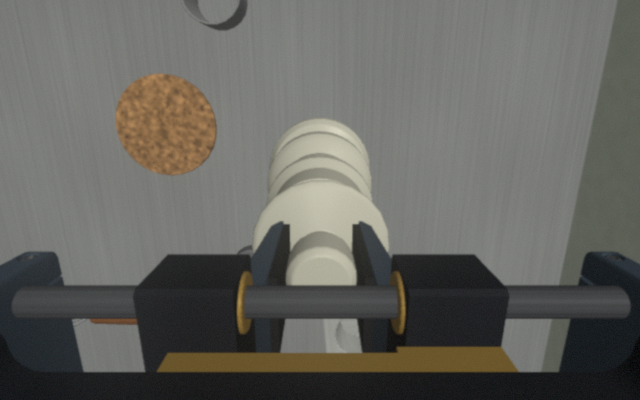

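View pics/s14.png

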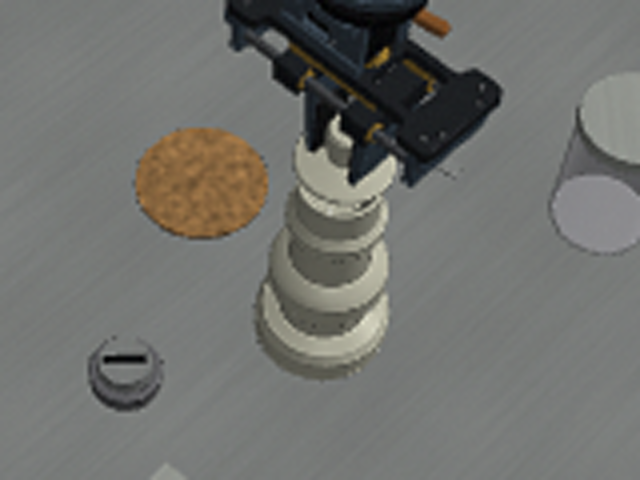

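The lid is held upright and centred. Lower it; contact is expected at TCP z of about 0.255.

Run:
```python
from h import *
x,y=.619,-.0196
z=lower(x,y,.258,.2515); st(z)
if z and z<.2565:
    env.grip(0.8); st("open")
    env.move_straight([x,y,.33],velocity=.12)
    env.move_straight([x,y,.41],velocity=.25); env.pause(.2); st()
    c=cam("wrist"); L=[]
    for zz,r in ((.2855,.016),(.2495,.037)):
        v,s=ring(c,(x,y),zz,r); print(zz,r,np.round(v,4),round(s,1)); L.append((*v,zz,r))
    draw(c,L,'w15.png')
    s=cam("scene"); save(s,'s15.png',(270,130,430,250),4)
```

```text
0.257 [ 0.4 -0.2 -0.5]
0.256 [ 0.   0.1 -1. ]
0.255 [-0.4  0.  -1.1]
0.254 [-0.2  0.4  5.6]
0.254 t 43.75 tcp [ 0.6194 -0.0196  0.2547] F [-0.2  0.4  5.6] M [0. 0. 0.] w 31.1
open t 44.52 tcp [ 0.619  -0.0196  0.254 ] F [-0.7  0.2 -0.3] M [-0.02 -0.08  0.03] w 72.8
 t 45.98 tcp [ 0.6185 -0.0196  0.4085] F [-0.5 -0.   0.4] M [-0.05 -0.08 -0.02] w 73.2
0.2855 0.016 [ 0.6191 -0.0161] 75.8
0.2495 0.037 [ 0.6199 -0.0176] 50.2
```

View pics/w15.png

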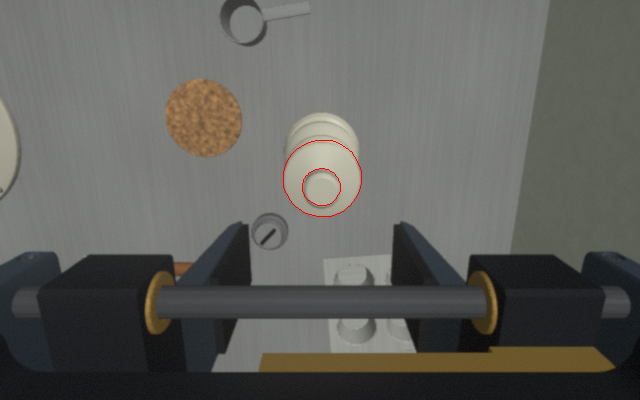

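View pics/s15.png

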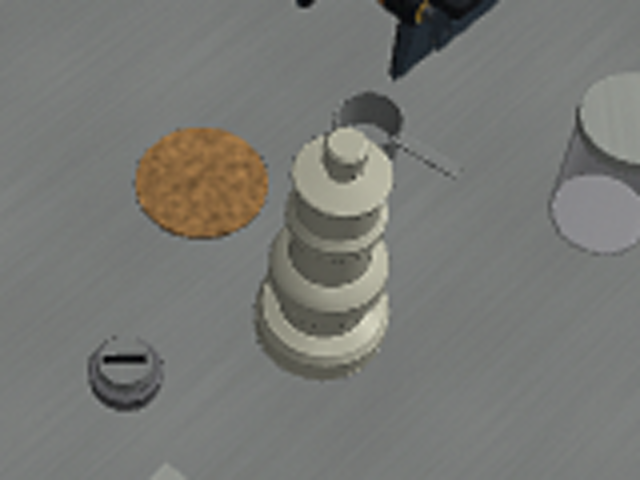

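The tower is complete, and the knob and flange readings match those from when the lid sat in the base. Gripper is clear, so I hand in.

Run:
```python
from h import *
env.close_job(); print("done")
```

```text
the job is handed in; nothing more can be done
done
```

The tower stands where the widest jar was. I put the lid on the cork mat first, then stacked the tall jar, the short jar and last the lid. I left the pink look-alike alone and handed in at about 46 s of the 72 s allowed.

- **Seating:** each piece touched down within about 1 mm of its expected floor height. After each release the camera showed it upright and centred. The lid's final knob and flange positions match those measured when it sat in the base at the start.
- **Base and neighbours:** the base jar showed no measurable shift. Everything else in the last views was in place. I did not take a final picture of the spatula, but it looked undisturbed when I lifted the short jar beside it.
- **Forces:** the force readings I took stayed under 10 N, and the gripper was well clear of the tower at hand-in.
- **Disagreements:** the wrist camera's knob readings were about 3 mm off in y, a steady bias I corrected for. Two circle fits did not lock properly: the base's outer rim and the short jar's belly. I relied on the dish floor and lip fits instead.

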